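Put the washed microscope parts to dry

TASK

Set the washed microscope parts out to dry: tip every standing stage plate over with a light push, without gripping or lifting it, so that it lies flat on the drying mat with its knob up; lay every steel column level in a notch of the V-block cradle, one to a notch; and hang the rinsing basket by its handle bar on the hook. Leave the other things on the bench where they are.

Things in the scene. Friction and masses are not known exactly. Their poses are not given: they have to be found in the camera images.
- mat: Thin grey drying mat fixed on the bench, 300 mm (its x) by 440 mm (its y), 3 mm thick; origin at the centre of its underside.
- plate1_centre (a point): White round stage plate, 84 mm across, 14 mm thick, with a 44 mm wide tab and, on one face only, a black knob (18 mm across, 14 mm tall) at its centre. Starts standing on the tab edge, top 88 mm above the mat; topples once leant 9 degrees. Point: disc centre, 46 mm from the tab edge. x: out of the knob face (up when it lies knob up); z: away from the tab (up while standing). 0.15 kg. May be absent.
- plate2_centre (a point): White round stage plate, 84 mm across, 14 mm thick, with a 44 mm wide tab and, on one face only, a black knob (18 mm across, 14 mm tall) at its centre. Starts standing on the tab edge, top 88 mm above the mat; topples once leant 9 degrees. Point: disc centre, 46 mm from the tab edge. x: out of the knob face (up when it lies knob up); z: away from the tab (up while standing). 0.15 kg. May be absent.
- plate3_centre (a point): White round stage plate, 84 mm across, 14 mm thick, with a 44 mm wide tab and, on one face only, a black knob (18 mm across, 14 mm tall) at its centre. Starts standing on the tab edge, top 88 mm above the mat; topples once leant 9 degrees. Point: disc centre, 46 mm from the tab edge. x: out of the knob face (up when it lies knob up); z: away from the tab (up while standing). 0.15 kg. May be absent.
- column1_centre (a point): Steel stand column: round bar 22 mm in diameter, 140 mm long, with a 34 mm square, 14 mm thick flange at each end. Starts lying on the bench on its flanges, axis 17 mm up. Point: its centre; x axis along the bar. About 0.3 kg. May be absent.
- column2_centre (a point): Steel stand column: round bar 22 mm in diameter, 140 mm long, with a 34 mm square, 14 mm thick flange at each end. Starts lying on the bench on its flanges, axis 17 mm up. Point: its centre; x axis along the bar. About 0.3 kg. May be absent.
- column3_centre (a point): Steel stand column: round bar 22 mm in diameter, 140 mm long, with a 34 mm square, 14 mm thick flange at each end. Starts lying on the bench on its flanges, axis 17 mm up. Point: its centre; x axis along the bar. About 0.3 kg. May be absent.
- rack: Fixed cradle for three columns: black base 110 mm (x) by 236 mm (y), 10 mm thick, with aluminium V-blocks up to about 75 mm high. Its three notches run along x, 76 mm apart in y; each takes any column. Origin at the centre of its underside.
- slot1 (a point): Robot's right (lowest y) notch of the cradle. Point: where the centre of a column resting in it lies, 62 mm above the bench; the column then lies along x; z up. The notch is two 90 degree V-blocks, 14 mm thick, 38 mm either side of the point along x; mouth 50 mm wide, lips about 12 mm above the point. Free down to 10 mm above the bench between the blocks; flanges go outside them with 11 mm play each way.
- slot2 (a point): Middle notch of the cradle. Point: where the centre of a column resting in it lies, 62 mm above the bench; the column then lies along x; z up. The notch is two 90 degree V-blocks, 14 mm thick, 38 mm either side of the point along x; mouth 50 mm wide, lips about 12 mm above the point. Free down to 10 mm above the bench between the blocks; flanges go outside them with 11 mm play each way.
- slot3 (a point): Robot's left (highest y) notch of the cradle. Point: where the centre of a column resting in it lies, 62 mm above the bench; the column then lies along x; z up. The notch is two 90 degree V-blocks, 14 mm thick, 38 mm either side of the point along x; mouth 50 mm wide, lips about 12 mm above the point. Free down to 10 mm above the bench between the blocks; flanges go outside them with 11 mm play each way.
- basket_bar (a point): Steel rinsing basket, 70 mm (x) by 120 mm (y), 50 mm high, open on top, with a rigid arched handle. Point: centre of the handle's level top bar, 115 mm above the underside. The bar is 10 mm square, runs along y, 120 mm between its uprights, 60 mm clear beneath it to the rim. z up while upright. Starts upright on the bench. About 0.18 kg.
- hook_seat (a point): Hook of 10 mm round bar: a level arm out of a fixed post along this point's -x; z up. Point: on top of the arm, 205 mm above the bench, 60 mm out from the axis of the post (16 mm thick, as tall as the arm; flat foot 12 mm high). The arm's end, 40 to 46 mm beyond the point, turns up to 22 mm above it. A hung bar crosses the arm, its centre 5 mm above the point.
- wash_bottle: White wash bottle, 64 mm across, 150 mm tall, standing; bystander. Origin at the centre of its foot.
- slide_box: Grey slide box 100 x 200 x 35 mm; bystander. Origin at the centre of its underside.
- dish: Small white dish 90 mm across, 15 mm high; bystander. Origin at the centre of its underside.
- jar: Amber jar 60 mm across, 80 mm tall; bystander. Origin at the centre of its foot.
There are look-alikes about, which are no part of the job. What is shaped like the part that bears column1_centre but red is not meant. What is shaped like the part that bears plate2_centre but green is not meant.

How it is judged:
By the outcome, as a careful person would: the job done as asked, in the order asked, and still so for the second after the job is handed in, with the robot touching nothing.
Of plate1, plate2, plate3 only 2 to 3 are there at a start; the rules pass over those that are not, and their reading is None.
Of column1, column2, column3 only 2 to 3 are there at a start; the rules pass over those that are not, and their reading is None.
At some moment in a run one of column1, column2, column3 may be knocked a few centimetres aside while the robot is not near it.
Once in a run the grip may slacken for a moment while it holds something.
It also fails if it takes over 210 s, if anything falls off the work surface, if the arm or the gripper's body presses on something with over 40 N, if the wrist force passes 120 N, or if a joint passes its speed limit or range.

ROBOT

A 7-joint arm with a two-finger parallel gripper is mounted at the origin on the work surface. World frame = base frame: x ahead of the robot, y to its left, z up, the work surface at z = 0. Lengths are in m, angles in rad, forces in N, time in s.
With the tool pointing down it reaches from about 0.4 to 0.875 m from the base axis. Payload 4.4 kg.
Tool frame: the origin (TCP) lies midway between the tips of the shut fingers; the grasp point (between the pads) lies 19 mm behind it; z points along the fingers, y is the line along which they close (so a half turn about z gives the same grasp; the last joint's range is limited). The gripper opens to 85 mm and grips with 20 to 120 N. Pads are 22 mm wide; open, the fingers measure 114 mm over their backs; the gripper's body (76 mm by 85 mm) begins 54 mm behind the grasp point. The pads swing forward as they close: fully open they stand 13 mm farther back than shut.
Start: joints at [-1.388, 0.628, 0.038, 1.517, -0.027, 0.996, -0.02], TCP at [0.16, 0.63, 0.205] pointing down, gripper open.
Joint ranges: [-3.06, 3.06], [-0.37, 2.12], [-1.25, 1.32], [0.18, 2.47], [-1.1, 4.24], [0.23, 1.98], [-2.94, 2.94]. Speed limits (rad/s): [2.57, 2.57, 3.14, 3.14, 3.14, 3.14, 3.14].

INTERFACE

Orientations are given as a unit quaternion [w, x, y, z].
In Python, from rig import r, cams, ticket gives the robot as it stands. The module is installed in compiled form; this text tells all that it offers.
- The arm moves only by the tool carry_out, never from a script. Its argument "rows" is a list of rows, each an object with "xyz": the shift along the tool's x, y, z each as a share of 20 cm, from -1 to 1, a list of three; "spin": the turn about the tool's z as a share of 180 degrees, from -1 to 1; "hand": the closure, from -1 (fully open) to 1 (shut), so that 0 is half open. In form: [{"xyz": [dx, dy, dz], "spin": spin, "hand": hand}, ...]. A call has 1 to 20 rows; each row shifts and turns the commanded pose from where the row before left it, along the tool's axes as they then stand; what a row does not reach is not made up. A row lasts 1/8 s, in which the tool goes at most 62.5 mm and 10.7 degrees, less where a joint would pass 70% of its speed; a pose out of reach is approached as far as the arm can. A call with a number of a shift or a turn outside -1 to 1 is refused whole. A call with a gripper value outside its range is refused whole. The fingers move at their own pace and stop on an object; "squeeze" is the grip in N (left out, the last holds). Time passes only in rows, so rows that do not move let the fingers close. It gives the time, the measured TCP pose, the force, the opening and the grip force at its end, in the units of the state.
- r.observe(): the state, without advancing time (a new reading comes with each control period).
- cams.capture(name): name is "scene" or "top" or "wrist"; returns a dict with "color" (400x640x3 uint8, blue, green, red), "mtx" (3x3 intrinsics, pixels), "R" (3x3) and "t" (3): a world point X has camera coordinates R X + t. Camera axes: x right, y down, z forward; pixel columns grow to the right and rows downward; lengths in m; the calibration is good to about 2 mm. The wrist camera is an equidistant fisheye: a pixel r from the principal point sees the ray r / f radians off the axis. A picture is of the moment at which its call begins. There is no depth.
- ticket.job_done(): hands the job in; it is judged then, once.
The state is a dict: "time_s": time; "q": joint angles; "qvel": joint speeds; "joint_efforts": joint torques, N m; "tool_pos": TCP position; "orientation": TCP orientation; "contact_force": force on the tool from outside, world axes, zero at the start; "moment": the same for the moment, N m; "width": finger opening in m; "finger_force": force on a finger pad.
Only numpy, scipy, OpenCV 4.12 (cv2) and the standard library are available. Lean on these libraries where they do the work, as an engineer would, in place of code of your own. Each camera call takes 0.05 s, during which the arm holds its last target. There are 200 camera calls.

## Working session

There is one attempt and no reset: what is moved stays moved. The work goes in short steps, Python scripts to look and compute and a tool call to move; the robot and the scene stay as the last step left them, time stands still between calls to the robot, and variables do not carry over. Pictures are saved under pics/ and viewed, at most 14 in all, crops included, and the job is handed in when it is done.

Besides the shell and the picture viewer there is one more tool, called after "Request:" as name([rows], argument=value, ...), one row to a line, values as JSON. carry_out: Moves the arm, as the interface text tells. Its arguments: {"type":"object","properties":{"rows":{"type":"array","items":{"type":"object","properties":{"xyz":{"type":"array","items":{"type":"number"}},"spin":{"type":"number"},"hand":{"type":"number"}}}},"squeeze":{"type":"number"}},"required":["rows"]}

```bash
mkdir -p pics
cat > h.py <<'E'
import numpy as np, cv2
from rig import r, cams, ticket
def cap(n):
    c=cams.capture(n); return c
def ray(c,u,v):
    M=np.array(c["mtx"]);R=np.array(c["R"]);t=np.array(c["t"])
    d=np.array([(u-M[0,2])/M[0,0],(v-M[1,2])/M[1,1],1.0])
    return -R.T@t, R.T@d
def on(c,u,v,z):
    o,d=ray(c,u,v); return (o+d*(z-o[2])/d[2]).round(4)
def proj(c,X):
    p=np.array(c["R"])@np.array(X)+np.array(c["t"]); q=np.array(c["mtx"])@p; return (q[:2]/q[2]).round(1)
E
python3 - <<'E'
from h import *
import pickle
for n in("scene","top"):
    c=cap(n); cv2.imwrite(f"pics/{n}0.png",c["color"]); pickle.dump(c,open(n+".pkl","wb"))
    print(n,np.array(c["mtx"]).round(1).tolist(),np.array(c["R"]).round(3).tolist(),np.array(c["t"]).round(3).tolist())
s=r.observe();print(s)
E
```

```text
scene [[478.5, 0.0, 321.6], [0.0, 478.5, 196.5], [0.0, 0.0, 1.0]] [[0.87, 0.493, 0.005], [0.35, -0.61, -0.711], [-0.347, 0.62, -0.704]] [-0.427, -0.04, 1.553]
top [[435.1, 0.0, 324.0], [0.0, 435.1, 206.1], [0.0, 0.0, 1.0]] [[-0.01, -1.0, -0.0], [-0.998, 0.01, -0.065], [0.065, -0.0, -0.998]] [0.073, 0.476, 1.276]
{'time_s': 0.1, 'q': array([-1.38779222,  0.62928714,  0.0384246 ,  1.5182661 , -0.02700024,
        0.99631459, -0.0200413 ]), 'qvel': array([-0.00184486,  0.00045408,  0.001124  , -0.00486825,  0.00074356,
        0.00119383, -0.00023935]), 'joint_efforts': array([ 3.04383357e-03, -5.64522278e+01,  1.23017628e+00, -1.93970525e+01,
        1.11889606e-02,  5.47922304e-03, -2.02497125e-05]), 'tool_pos': array([0.15986738, 0.62940004, 0.20435962]), 'orientation': array([-1.05232419e-04,  1.24093824e-01,  9.92270099e-01, -8.72633806e-04]), 'contact_force': array([-0.38598561,  0.20842028,  0.24687344]), 'moment': array([ 0.0019811 , -0.02763316,  0.01445597]), 'finger_force': 0.0, 'width': 0.08542139180129828}
```

View pics/scene0.png

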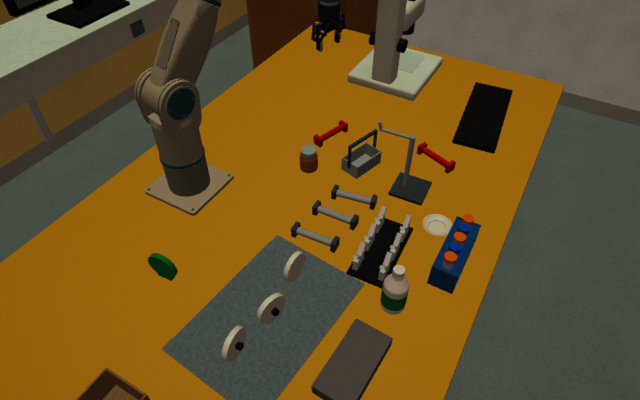

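View pics/top0.png

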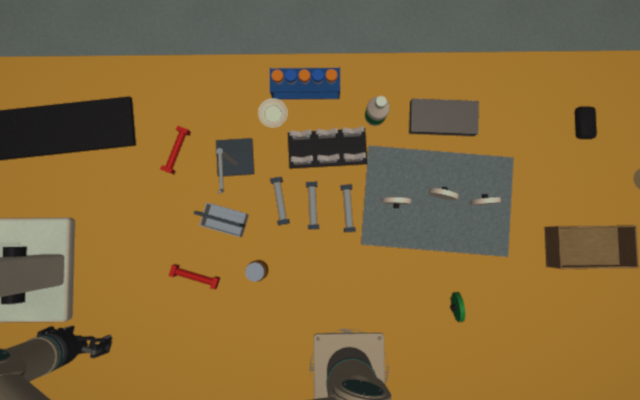

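The scene view shows three white plates at about (293,265), (272,308), (234,343), with the green look-alike at (162,265). In the top view they are at (397,201), (444,193), (486,200), green at (458,306). The steel columns are at (280,201), (312,205), (348,208), with red look-alikes at (176,150) and (193,276). The basket is at (225,219), the hook at (221,170) and the rack at (327,147). I choose the white plates and the grey columns, and check them in a close crop.

Run:
```python
from h import *
import pickle
S=pickle.load(open("scene.pkl","rb"));T=pickle.load(open("top.pkl","rb"))
a=cv2.resize(T["color"][130:240,190:520],None,fx=2.4,fy=2.4,interpolation=cv2.INTER_CUBIC)
b=cv2.resize(S["color"][235:370,200:320],(280,315),interpolation=cv2.INTER_CUBIC)
d=cv2.resize(S["color"][120:290,285:455],(315,315),interpolation=cv2.INTER_CUBIC)
im=np.zeros((264+315,800,3),np.uint8); im[:264,:792]=a; im[264:,:280]=b; im[264:,290:605]=d
cv2.imwrite("pics/crop.png",np.clip(im*1.6,0,255).astype(np.uint8))
g=lambda c:c["color"]
t=g(T).astype(int); hsv=cv2.cvtColor(g(T),cv2.COLOR_BGR2HSV)
def blobs(m,a=20):
    n,l,s,ce=cv2.connectedComponentsWithStats(m.astype(np.uint8))
    for i in range(1,n):
        if s[i,4]>a:
            ys,xs=np.where(l==i); rc=cv2.minAreaRect(np.c_[xs,ys].astype(np.float32)); print(s[i].tolist(),np.round(rc[0],1),np.round(rc[1],1),round(rc[2],1))
sub=np.zeros(t.shape[:2],bool); sub[130:260,185:520]=1
print("nonorange"); blobs(sub&((hsv[...,1]<150)|(hsv[...,2]<60)))
print("white"); blobs(sub&(t.min(2)>130),8)
print("scene cam",-np.array(S["R"]).T@S["t"], "top cam",-np.array(T["R"]).T@T["t"])
for u,v in[(370,147),(513,157),(508,256),(361,245)]:print("mat",on(T,u,v,0.003))
```

```text
nonorange
[288, 130, 226, 127, 17665] [398.4 190.3] [229.5 114.4] 4.8
[409, 130, 70, 6, 340] [443.5 132.5] [ 5. 69.] 90.0
[216, 138, 38, 56, 1446] [234.7 165.3] [54.4 37. ] 88.2
[270, 176, 19, 49, 438] [279.  200.2] [48.2 11.7] 80.8
[306, 181, 14, 49, 445] [312.5 205. ] [48.2 12.1] 88.6
[340, 184, 16, 49, 438] [347.6 207.8] [48.2 12.1] 85.9
[194, 202, 55, 36, 1203] [219.6 218.3] [53.3 25.8] 15.9
white
[319, 131, 7, 2, 11] [322.  131.5] [6. 1.] -0.0
[346, 130, 6, 2, 9] [348.5 130.5] [1. 5.] 90.0
[292, 132, 8, 3, 13] [295.5 132.9] [7.3 1.5] 14.0
[347, 155, 6, 3, 12] [349.5 156. ] [2. 5.] 90.0
[320, 157, 8, 2, 14] [323.5 157.5] [7. 1.] -0.0
[294, 158, 8, 3, 15] [297.5 159. ] [7. 2.] 0.0
[438, 189, 19, 8, 81] [447.2 192.3] [18.9  4.9] 14.0
[389, 197, 20, 6, 81] [398.6 199.3] [19.1  4.9] 6.3
[481, 198, 19, 5, 79] [490. 200.] [ 4. 18.] 90.0
scene cam [ 0.92381682 -0.77724109  1.06674275] top cam [0.39255789 0.06886022 1.30386323]
mat [ 0.6547 -0.0721  0.003 ]
mat [ 0.6198 -0.5031  0.003 ]
mat [ 0.3229 -0.4768  0.003 ]
mat [ 0.3599 -0.0403  0.003 ]
```

View pics/crop.png

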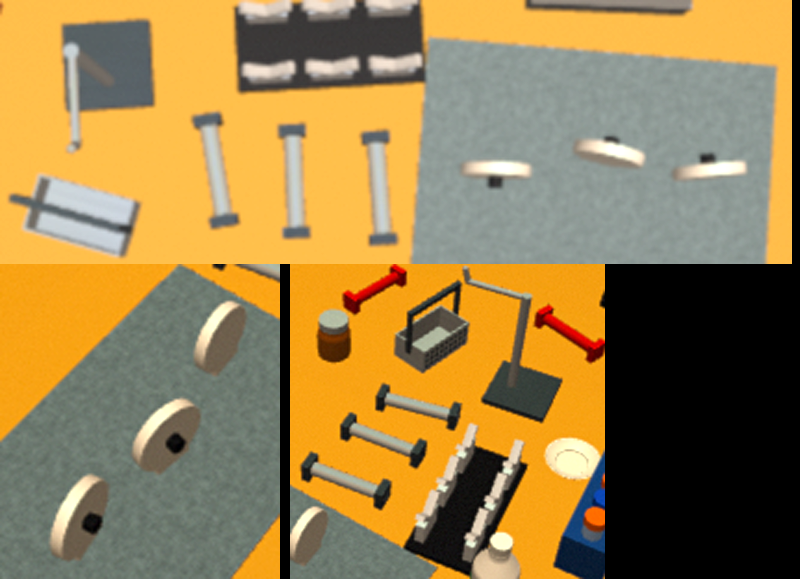

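The crop confirms it: plate A (top view 397,201) has its knob toward the robot, while B (444,193) and C (486,200) have theirs facing away (+x). All three columns are grey, and the basket and hook are clear of other things.

Run:
```python
from h import *
import pickle
T=pickle.load(open("top.pkl","rb"));S=pickle.load(open("scene.pkl","rb"))
C=lambda x,y:(190+x/2.4,130+y/2.4)
D=lambda x,y:(285+(x-290)*170/315,120+(y-264)*170/315)
for n,a,b in[("A",(462,169),(531,169)),("B",(574,147),(644,159)),("C",(673,173),(746,166))]:
    p=on(T,*C(*a),.07);q=on(T,*C(*b),.07);m=(p+q)/2;print(n,m.round(3),(p-q).round(3))
t=T["color"].astype(int)
m=np.zeros(t.shape[:2],np.uint8); m[115:175,280:372]=(t.max(2)<45)[115:175,280:372]
m=cv2.morphologyEx(m,cv2.MORPH_CLOSE,np.ones((15,15)))
n,l,s,ce=cv2.connectedComponentsWithStats(m);i=1+s[1:,4].argmax();ys,xs=np.where(l==i)
rc=cv2.minAreaRect(np.c_[xs,ys].astype(np.float32));print(rc)
bp=np.array([on(T,*p,.01) for p in cv2.boxPoints(rc)]);print("rack",bp.tolist(),bp.mean(0))
# lips
for x in((270,11),(330,9),(392,6),(269,71),(332,68),(396,65)):print("V",on(T,*C(*x),.07))
for k,(u,v,L) in{"c1":(279,200.2,80.8),"c2":(312.5,205,88.6),"c3":(347.6,207.8,85.9)}.items():
    p=on(T,u,v,.022);print(k,p)
for a,b in[((207,118),(224,220)),((292,130),(297,232)),((375,137),(383,238))]:
    p=on(T,*C(*a),.025);q=on(T,*C(*b),.025);e=(p-q);print((p+q)/2,np.degrees(np.arctan2(e[1],e[0])),np.linalg.norm(e))
def tri(a,b):
    o1,d1=ray(T,*C(*a));o2,d2=ray(S,*D(*b))
    k=np.linalg.lstsq(np.c_[d1,-d2],o2-o1,rcond=None)[0];P,Q=o1+k[0]*d1,o2+k[1]*d2;return ((P+Q)/2).round(4),np.linalg.norm(P-Q).round(4)
print("posttop",tri((71,48),(528,297)),on(T,*C(71,48),.205));print("tip",tri((73,147),(466,270)),on(T,*C(73,147),.222))
print("bar",tri((10,198),(459,284)),tri((128,228),(409,315)),on(T,*C(10,198),.115),on(T,*C(128,228),.115))
```

```text
A [ 0.487 -0.139  0.07 ] [0.001 0.082 0.   ]
B [ 0.505 -0.272  0.07 ] [0.015 0.083 0.   ]
C [ 0.484 -0.391  0.07 ] [-0.007  0.087  0.   ]
((327.22784423828125, 147.98696899414062), (33.5452766418457, 76.04737091064453), 86.72950744628906)
rack [[0.6972, 0.1741, 0.01], [0.7081, -0.0549, 0.01], [0.6063, -0.059, 0.01], [0.5955, 0.1688, 0.01]] [0.651775 0.05725  0.01    ]
V [0.6793 0.1284 0.07  ]
V [0.681  0.0566 0.07  ]
V [ 0.6838 -0.0177  0.07  ]
V [0.6068 0.1301 0.07  ]
V [0.6097 0.055  0.07  ]
V [ 0.6125 -0.0214  0.07  ]
c1 [0.4947 0.2016 0.022 ]
c2 [0.4795 0.1027 0.022 ]
c3 [ 0.4702 -0.0008  0.022 ]
[0.49405 0.19895 0.025  ] 9.248174783261664 0.12755806520953514
[0.47825 0.102   0.025  ] 2.2814937691254635 0.12559956210114753
[ 0.4692  -0.00155  0.025  ] 3.7313969991604474 0.12446385017345396
posttop (array([0.6107, 0.3347, 0.2005]), np.float64(0.0009)) [0.6102 0.3338 0.205 ]
tip (array([0.5033, 0.3282, 0.2179]), np.float64(0.0004)) [0.5027 0.3271 0.222 ]
bar (array([0.4562, 0.426 , 0.1088]), np.float64(0.0002)) (array([0.4224, 0.29  , 0.1192]), np.float64(0.0048)) [0.4559 0.4242 0.115 ] [0.4204 0.2896 0.115 ]
```

Request:
carry_out([
  {"xyz": [0,0,-0.3],"spin": -0.04,"hand": 1},
  {"xyz": [0,0,-0.3],"spin": -0.039,"hand": 1},
  {"xyz": [-0.145,-0.165,0],"spin": 0,"hand": 1},
  {"xyz": [-0.145,-0.165,0],"spin": 0,"hand": 1},
  {"xyz": [-0.145,-0.165,0],"spin": 0,"hand": 1},
  {"xyz": [-0.145,-0.165,0],"spin": 0,"hand": 1},
  {"xyz": [-0.145,-0.165,0],"spin": 0,"hand": 1},
  {"xyz": [-0.145,-0.165,0],"spin": 0,"hand": 1},
  {"xyz": [-0.145,-0.165,0],"spin": 0,"hand": 1},
  {"xyz": [-0.145,-0.165,0],"spin": 0,"hand": 1},
  {"xyz": [-0.145,-0.165,0],"spin": 0,"hand": 1},
  {"xyz": [-0.145,-0.165,0],"spin": 0,"hand": 1},
  {"xyz": [0,0,0],"spin": 0,"hand": 1},
  {"xyz": [0,0,0],"spin": 0,"hand": 1},
])

```text
time_s: 1.85
tool_pos: [0.4492, 0.3003, 0.3249]
orientation: [-0.001, 0.0, 1.0, 0.0]
contact_force: [-0.7, 0.3, 0.3]
width: -0.0
finger_force: 0.0
```

Request:
carry_out([
  {"xyz": [0,-0.244,0],"spin": 0,"hand": 1},
  {"xyz": [0,-0.244,0],"spin": 0,"hand": 1},
  {"xyz": [0,-0.244,0],"spin": 0,"hand": 1},
  {"xyz": [0,-0.244,0],"spin": 0,"hand": 1},
  {"xyz": [0,-0.244,0],"spin": 0,"hand": 1},
  {"xyz": [0,-0.244,0],"spin": 0,"hand": 1},
  {"xyz": [0.07,-0.244,0],"spin": 0,"hand": 1},
  {"xyz": [0,-0.244,0],"spin": 0,"hand": 1},
  {"xyz": [0,-0.244,0],"spin": 0,"hand": 1},
  {"xyz": [0,0,0.247],"spin": 0,"hand": 1},
  {"xyz": [0,0,0.247],"spin": 0,"hand": 1},
  {"xyz": [0,0,0.247],"spin": 0,"hand": 1},
  {"xyz": [0,0,0.247],"spin": 0,"hand": 1},
  {"xyz": [0,0,0.247],"spin": 0,"hand": 1},
  {"xyz": [0,0,0],"spin": 0,"hand": 1},
  {"xyz": [0,0,0],"spin": 0,"hand": 1},
])

```text
time_s: 3.85
tool_pos: [0.4366, -0.1389, 0.0794]
orientation: [0.001, -0.0, 1.0, -0.0]
contact_force: [0.8, 0.2, 0.4]
width: -0.0003
finger_force: 0.0
```

Request:
carry_out([
  {"xyz": [-0.035,0,0],"spin": 0,"hand": 1},
  {"xyz": [-0.035,0,0],"spin": 0,"hand": 1},
  {"xyz": [-0.035,0,0],"spin": 0,"hand": 1},
  {"xyz": [-0.035,0,0],"spin": 0,"hand": 1},
  {"xyz": [-0.03,0,0],"spin": 0,"hand": 1},
  {"xyz": [-0.03,0,0],"spin": 0,"hand": 1},
  {"xyz": [-0.03,0,0],"spin": 0,"hand": 1},
  {"xyz": [-0.03,0,0],"spin": 0,"hand": 1},
  {"xyz": [-0.03,0,0],"spin": 0,"hand": 1},
  {"xyz": [-0.03,0,0],"spin": 0,"hand": 1},
  {"xyz": [-0.02,0,0],"spin": 0,"hand": 1},
  {"xyz": [0,0,0],"spin": 0,"hand": 1},
  {"xyz": [0,0,0],"spin": 0,"hand": 1},
  {"xyz": [0,0,0],"spin": 0,"hand": 1},
])

```text
time_s: 5.6
tool_pos: [0.5033, -0.1394, 0.0782]
orientation: [-0.0, 0.0, 1.0, 0.0]
contact_force: [0.0, -0.1, -0.4]
width: -0.0001
finger_force: 0.0
```

Run:
```python
from h import *
c=cap("scene");cv2.imwrite("pics/s1.png",cv2.resize(c["color"][220:390,150:400],(750,510)))
```

```text
(no output)
```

View pics/s1.png

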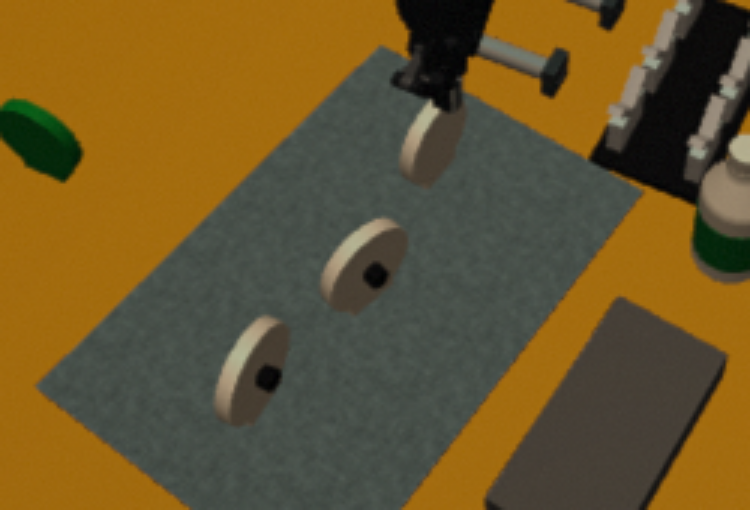

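The plate at crop (433,145) still stands and the fingers seem to be just short of it or above it, so I check the geometry.

Run:
```python
from h import *
import pickle
T=pickle.load(open("top.pkl","rb"));S=pickle.load(open("scene.pkl","rb"))
print(proj(S,[.503,-.139,.078]))
t=S["color"].astype(int);m=np.zeros(t.shape[:2],np.uint8);m[235:370,200:315]=((t.min(2)>60)&(t[...,2]-t[...,0]>8)&(t[...,2]-t[...,0]<90))[235:370,200:315]
n,l,s,ce=cv2.connectedComponentsWithStats(m)
for i in range(1,n):
    if s[i,4]>60:print(s[i],ce[i])
tt=T["color"].astype(int);m=np.zeros(tt.shape[:2],np.uint8);m[180:215,375:510]=((tt.min(2)>85)&(tt[...,2]-tt[...,0]>10))[180:215,375:510]
n,l,s,ce=cv2.connectedComponentsWithStats(m)
for i in range(1,n):
    if s[i,4]>20:print("T",s[i],ce[i],on(T,*ce[i],.06), on(T,s[i][0]+s[i][2]/2,s[i][1],.091),proj(S,on(T,*ce[i],.06)))
c=cap("top");cv2.imwrite("pics/t1.png",cv2.resize(c["color"][150:250,350:520],(800,470)))
```

```text
[299.6 260.6]
[200 242  70  70  70] [234.5 276.5]
[283 251  20  27 176] [290.28977273 262.52272727]
[256 292  29  30 210] [266.85714286 303.31904762]
[221 325  24  34 246] [229.39837398 340.21544715]
T [431 188  28  12 158] [444.94303797 192.36075949] [ 0.5094 -0.2788  0.06  ] [ 0.5188 -0.2706  0.091 ] [272.  306.2]
T [383 197  28   7 156] [396.58333333 199.84615385] [ 0.4893 -0.1395  0.06  ] [ 0.4948 -0.1357  0.091 ] [295.2 262.9]
T [473 197  28   8 162] [486.47530864 200.4691358 ] [ 0.4849 -0.3972  0.06  ] [ 0.4923 -0.3874  0.091 ] [234.3 340.5]
```

View pics/t1.png

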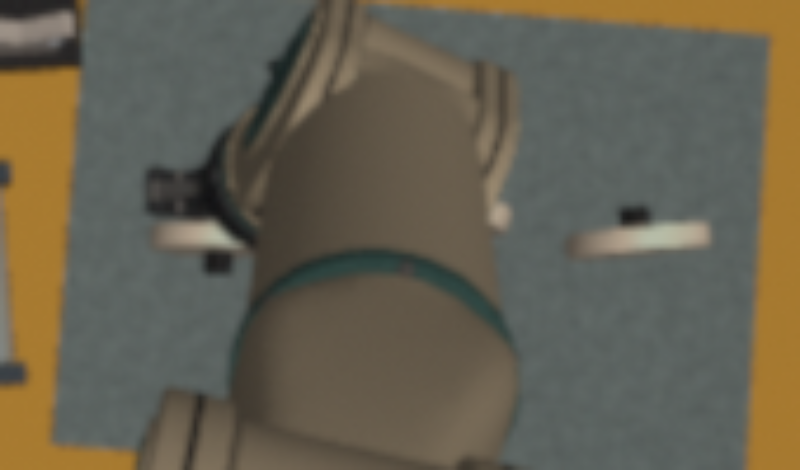

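Run:
```python
from h import *
s=r.observe();print(s["tool_pos"],s["contact_force"])
c=cap("scene");print(proj(c,[.489,-.139,.091]),proj(c,s["tool_pos"]),proj(c,[.489,-.139,.003]))
a=cv2.resize(c["color"][225:290,260:330],(480,446),interpolation=cv2.INTER_CUBIC)
cv2.imwrite("pics/s2.png",np.clip(a*1.8,0,255).astype(np.uint8))
```

```text
[ 0.50339118 -0.13942211  0.07821918] [ 0.28390954 -0.14746021 -0.21655704]
[294.8 255.3] [299.6 260.7] [295.9 275.6]
```

View pics/s2.png

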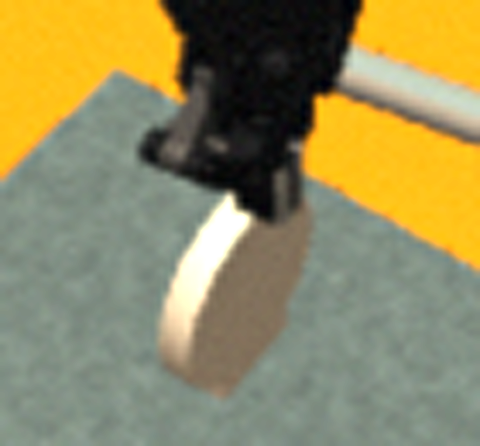

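The fingertips (crop 285,220) passed over the plate's rim without moving it. I go back and push lower.

Request:
carry_out([
  {"xyz": [0,0,-0.25],"spin": 0,"hand": 1},
  {"xyz": [0.19,0,0],"spin": 0,"hand": 1},
  {"xyz": [0.19,0,0],"spin": 0,"hand": 1},
  {"xyz": [0,0,0.2],"spin": 0,"hand": 1},
  {"xyz": [0,0,0.13],"spin": 0,"hand": 1},
  {"xyz": [0,0,0],"spin": 0,"hand": 1},
  {"xyz": [-0.03,0,0],"spin": 0,"hand": 1},
  {"xyz": [-0.03,0,0],"spin": 0,"hand": 1},
  {"xyz": [-0.03,0,0],"spin": 0,"hand": 1},
  {"xyz": [-0.03,0,0],"spin": 0,"hand": 1},
  {"xyz": [-0.03,0,0],"spin": 0,"hand": 1},
  {"xyz": [-0.03,0,0],"spin": 0,"hand": 1},
  {"xyz": [-0.03,0,0],"spin": 0,"hand": 1},
  {"xyz": [-0.03,0,0],"spin": 0,"hand": 1},
])

```text
time_s: 7.5
tool_pos: [0.4759, -0.1395, 0.0622]
orientation: [-0.0, 0.0, 1.0, -0.0]
contact_force: [0.1, -0.6, 0.3]
width: -0.0
finger_force: 0.0
```

Request:
carry_out([
  {"xyz": [-0.025,0,0],"spin": 0,"hand": 1},
  {"xyz": [-0.025,0,0],"spin": 0,"hand": 1},
  {"xyz": [-0.025,0,0],"spin": 0,"hand": 1},
  {"xyz": [-0.025,0,0],"spin": 0,"hand": 1},
  {"xyz": [-0.02,0,0],"spin": 0,"hand": 1},
  {"xyz": [0,0,0],"spin": 0,"hand": 1},
  {"xyz": [0.1,0,0],"spin": 0,"hand": 1},
  {"xyz": [0.1,0,0],"spin": 0,"hand": 1},
  {"xyz": [0,0,0],"spin": 0,"hand": 1},
])

```text
time_s: 8.62
tool_pos: [0.4578, -0.1394, 0.0622]
orientation: [-0.001, 0.001, 1.0, 0.0]
contact_force: [0.8, -0.4, 0.3]
width: -0.0004
finger_force: 0.0
```

Run:
```python
from h import *
c=cap("scene");cv2.imwrite("pics/s3.png",cv2.resize(c["color"][230:370,200:370],(510,420)))
```

```text
(no output)
```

View pics/s3.png

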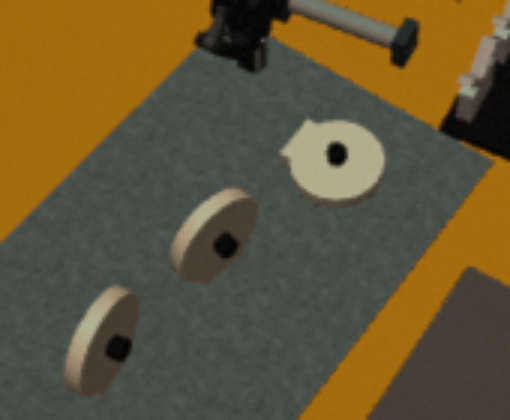

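Plate A lies flat, knob up (crop 335,155). Now plate B.

Request:
carry_out([
  {"xyz": [0,0,-0.25],"spin": 0,"hand": 1},
  {"xyz": [0,0,-0.25],"spin": 0,"hand": 1},
  {"xyz": [-0.134,-0.18,0],"spin": 0,"hand": 1},
  {"xyz": [-0.134,-0.18,0],"spin": 0,"hand": 1},
  {"xyz": [-0.134,-0.18,0],"spin": 0,"hand": 1},
  {"xyz": [-0.134,-0.18,0],"spin": 0,"hand": 1},
  {"xyz": [0,0,0.25],"spin": 0,"hand": 1},
  {"xyz": [0,0,0.25],"spin": 0,"hand": 1},
  {"xyz": [0,0,0],"spin": 0,"hand": 1},
  {"xyz": [0.03,0.006,0],"spin": 0,"hand": 1},
  {"xyz": [0.03,0.006,0],"spin": 0,"hand": 1},
  {"xyz": [0.03,0.006,0],"spin": 0,"hand": 1},
  {"xyz": [0.03,0.006,0],"spin": 0,"hand": 1},
  {"xyz": [0.03,0.006,0],"spin": 0,"hand": 1},
  {"xyz": [0.03,0.006,0],"spin": 0,"hand": 1},
  {"xyz": [0.03,0.006,0],"spin": 0,"hand": 1},
  {"xyz": [0.03,0.006,0],"spin": 0,"hand": 1},
  {"xyz": [0.03,0.006,0],"spin": 0,"hand": 1},
  {"xyz": [0.03,0.006,0],"spin": 0,"hand": 1},
  {"xyz": [0.03,0.006,0],"spin": 0,"hand": 1},
])

```text
time_s: 11.18
tool_pos: [0.5001, -0.2702, 0.0621]
orientation: [-0.0, 0.0, 1.0, 0.0]
contact_force: [0.2, -0.2, -0.7]
width: 0.0003
finger_force: 0.0
```

Request:
carry_out([
  {"xyz": [-0.2,0,0],"spin": 0,"hand": 1},
  {"xyz": [0,0,-0.25],"spin": 0,"hand": 1},
  {"xyz": [0,0,-0.25],"spin": 0,"hand": 1},
  {"xyz": [-0.02,-0.2,0],"spin": 0,"hand": 1},
  {"xyz": [0,-0.2,0],"spin": 0,"hand": 1},
  {"xyz": [0,-0.195,0],"spin": 0,"hand": 1},
  {"xyz": [0,0,0.25],"spin": 0,"hand": 1},
  {"xyz": [0,0,0.25],"spin": 0,"hand": 1},
  {"xyz": [0,0,0],"spin": 0,"hand": 1},
  {"xyz": [0.03,-0.002,0],"spin": 0,"hand": 1},
  {"xyz": [0.03,-0.002,0],"spin": 0,"hand": 1},
  {"xyz": [0.03,-0.002,0],"spin": 0,"hand": 1},
  {"xyz": [0.03,-0.002,0],"spin": 0,"hand": 1},
  {"xyz": [0.03,-0.002,0],"spin": 0,"hand": 1},
  {"xyz": [0.03,-0.002,0],"spin": 0,"hand": 1},
  {"xyz": [0.03,-0.002,0],"spin": 0,"hand": 1},
  {"xyz": [0.03,-0.002,0],"spin": 0,"hand": 1},
  {"xyz": [0.03,-0.002,0],"spin": 0,"hand": 1},
  {"xyz": [0.03,-0.002,0],"spin": 0,"hand": 1},
  {"xyz": [0.03,-0.002,0],"spin": 0,"hand": 1},
])

```text
time_s: 13.68
tool_pos: [0.4782, -0.3936, 0.0622]
orientation: [-0.0, 0.0, 1.0, -0.0]
contact_force: [-0.3, -0.3, 0.5]
width: -0.0
finger_force: 0.0
```

Request:
carry_out([
  {"xyz": [-0.2,0,0],"spin": 0,"hand": 1},
  {"xyz": [0,0,-0.28],"spin": 0,"hand": 1},
  {"xyz": [0,0,-0.28],"spin": 0,"hand": 1},
  {"xyz": [0,0,-0.28],"spin": 0,"hand": -1},
  {"xyz": [0,0,0],"spin": 0,"hand": -1},
])

```text
time_s: 14.3
tool_pos: [0.5208, -0.3961, 0.2356]
orientation: [0.004, 0.0, 1.0, -0.003]
contact_force: [0.0, 0.0, -0.3]
width: 0.0356
finger_force: 0.0
```

```bash
cat > cols.py <<'E'
from h import *
def cols(c,ret=False):
    hsv=cv2.cvtColor(c["color"],cv2.COLOR_BGR2HSV)
    sub=np.zeros(hsv.shape[:2],bool); sub[168:250,250:360]=1
    m=(sub&((hsv[...,1]<150)|(hsv[...,2]<60))).astype(np.uint8)
    n,l,s,ce=cv2.connectedComponentsWithStats(m);o=[]
    for i in range(1,n):
        if 300<s[i,4]<650:
            ys,xs=np.where(l==i);rc=cv2.minAreaRect(np.c_[xs,ys].astype(np.float32))
            b=cv2.boxPoints(rc); e=[np.linalg.norm(b[0]-b[1]),np.linalg.norm(b[1]-b[2])]
            p,q=((b[0]+b[3])/2,(b[1]+b[2])/2) if e[0]>e[1] else ((b[0]+b[1])/2,(b[2]+b[3])/2)
            P,Q=on(c,*p,.026),on(c,*q,.026);d=P-Q;d=d if d[0]>0 else -d
            print("col",on(c,*rc[0],.026),"yaw",np.degrees(np.arctan2(d[1],d[0])).round(1),np.linalg.norm(d).round(3),s[i,4])
E
python3 - <<'E'
from cols import *
cols(cap("top"))
print(r.observe()["tool_pos"])
c=cap("scene");cv2.imwrite("pics/s4.png",cv2.resize(c["color"][110:370,200:470],(570,549)))
E
```

```text
col [0.4943 0.201  0.026 ] yaw 9.0 0.142 437
col [0.4793 0.1026 0.026 ] yaw 0.8 0.142 444
col [ 0.47   -0.0005  0.026 ] yaw 3.3 0.142 439
[ 0.51939517 -0.39455733  0.23259051]
```

View pics/s4.png

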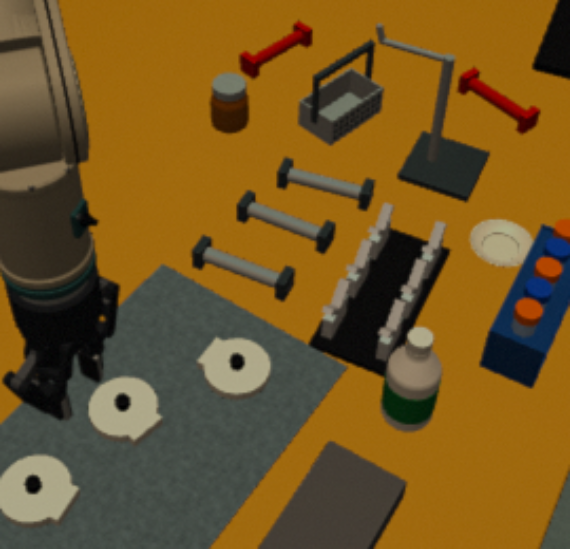

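All three plates lie knob up on the mat (crop 37,485; 123,405; 236,363). Now the first column, the one nearest the mat, for slot1.

Request:
carry_out([
  {"xyz": [0.03,0.245,0],"spin": -0.018,"hand": -1},
  {"xyz": [0.03,0.245,0],"spin": 0,"hand": -1},
  {"xyz": [0.03,0.245,0],"spin": 0,"hand": -1},
  {"xyz": [0.03,0.245,0],"spin": 0,"hand": -1},
  {"xyz": [0.03,0.245,0],"spin": 0,"hand": -1},
  {"xyz": [0.03,0.245,0],"spin": 0,"hand": -1},
  {"xyz": [0.03,0.245,0],"spin": 0,"hand": -1},
  {"xyz": [0.03,0.245,0.25],"spin": 0,"hand": -1},
  {"xyz": [0,0,0.25],"spin": 0,"hand": -1},
  {"xyz": [0,0,0],"spin": 0,"hand": -1},
  {"xyz": [0,0,0],"spin": 0,"hand": -1},
])

```text
time_s: 15.78
tool_pos: [0.4527, -0.0107, 0.1362]
orientation: [-0.0, -0.027, 1.0, -0.0]
contact_force: [0.8, -0.6, -0.2]
width: 0.0854
finger_force: 0.0
```

Request:
carry_out([
  {"xyz": [-0.089,0.046,0],"spin": 0,"hand": -1},
  {"xyz": [0,0,0.22],"spin": 0,"hand": -1},
  {"xyz": [0,0,0.22],"spin": 0,"hand": -1},
  {"xyz": [0,0,0.11],"spin": 0,"hand": -1},
  {"xyz": [0,0,0.1],"spin": 0,"hand": -1},
  {"xyz": [0,0,0],"spin": 0,"hand": -1},
  {"xyz": [0,0,0],"spin": 0,"hand": 1},
  {"xyz": [0,0,0],"spin": 0,"hand": 1},
  {"xyz": [0,0,0],"spin": 0,"hand": 1},
  {"xyz": [0,0,0],"spin": 0,"hand": 1},
  {"xyz": [0,0,0],"spin": 0,"hand": 1},
], squeeze=70)

```text
time_s: 17.15
tool_pos: [0.4698, 0.0003, 0.0058]
orientation: [0.0, -0.028, 1.0, 0.0]
contact_force: [-0.5, 0.0, 0.3]
width: 0.0002
finger_force: 0.0
```

Nothing is between the fingers, so I look for the column.

Run:
```python
from cols import *
t=cap("top");s=cap("scene");w=cap("wrist");cols(t)
a=cv2.resize(s["color"][165:265,275:375],(400,400),interpolation=cv2.INTER_CUBIC)
b=cv2.resize(w["color"],(640,400))
im=np.zeros((400,800,3),np.uint8);im[:,:400]=a;im[:,400:]=b[:,120:520]
cv2.imwrite("pics/m1.png",np.clip(im*1.5,0,255).astype(np.uint8))
print(proj(s,[.47,0,.006]))
```

```text
col [0.4943 0.201  0.026 ] yaw 9.0 0.142 438
[315.5 238.1]
```

View pics/m1.png

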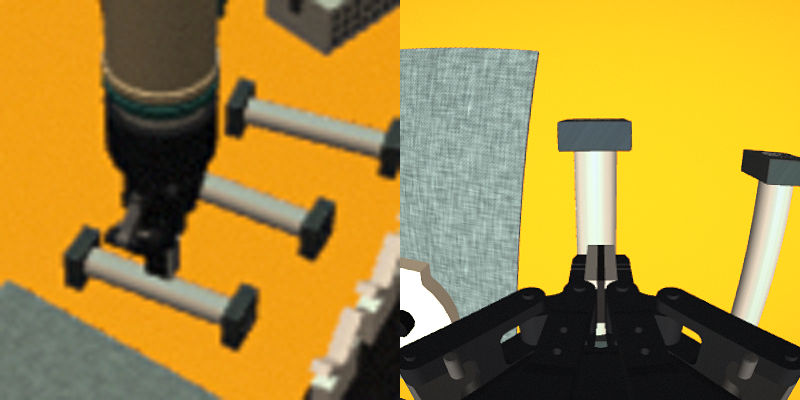

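The shut fingers sit on top of the bar (left crop 160,270; wrist view 600,300), so the real tips are some 2 cm higher than reported. I find the offset by touching the bench lightly beside the column.

Request:
carry_out([
  {"xyz": [0,0,-0.2],"spin": 0,"hand": 1},
  {"xyz": [0,0.25,0],"spin": 0,"hand": 1},
  {"xyz": [0,0,0.2],"spin": 0,"hand": 1},
  {"xyz": [0,0,0],"spin": 0,"hand": 1},
  {"xyz": [0,0,0.02],"spin": 0,"hand": 1},
  {"xyz": [0,0,0.02],"spin": 0,"hand": 1},
  {"xyz": [0,0,0],"spin": 0,"hand": 1},
])

```text
time_s: 18.18
tool_pos: [0.4672, 0.0497, -0.0019]
orientation: [0.0, -0.027, 1.0, -0.0]
contact_force: [-0.4, 0.1, 0.4]
width: 0.0002
finger_force: 0.0
```

Request:
carry_out([
  {"xyz": [0,0,0.02],"spin": 0,"hand": 1},
  {"xyz": [0,0,0.02],"spin": 0,"hand": 1},
  {"xyz": [0,0,0.01],"spin": 0,"hand": 1},
  {"xyz": [0,0,0],"spin": 0,"hand": 1},
])

```text
time_s: 18.68
tool_pos: [0.4671, 0.0501, -0.012]
orientation: [0.0, -0.028, 1.0, -0.0]
contact_force: [0.1, -0.3, 0.0]
width: 0.0001
finger_force: 0.0
```

Request:
carry_out([
  {"xyz": [0,0,0.02],"spin": 0,"hand": 1},
  {"xyz": [0,0,0.015],"spin": 0,"hand": 1},
  {"xyz": [0,0,0],"spin": 0,"hand": 1},
])

```text
time_s: 19.05
tool_pos: [0.467, 0.0502, -0.0191]
orientation: [0.0, -0.028, 1.0, 0.0]
contact_force: [-0.7, -1.1, -0.4]
width: 0.0002
finger_force: 0.0
```

Request:
carry_out([
  {"xyz": [0,0,0.01],"spin": 0,"hand": 1},
  {"xyz": [0,0,0.01],"spin": 0,"hand": 1},
  {"xyz": [0,0,0],"spin": 0,"hand": 1},
])

```text
time_s: 19.42
tool_pos: [0.4669, 0.0502, -0.0234]
orientation: [-0.0, -0.028, 1.0, -0.0]
contact_force: [-0.4, 0.2, 0.3]
width: -0.0001
finger_force: 0.0
```

Request:
carry_out([
  {"xyz": [0,0,0.01],"spin": 0,"hand": 1},
  {"xyz": [0,0,0.01],"spin": 0,"hand": 1},
  {"xyz": [0,0,0],"spin": 0,"hand": 1},
])

```text
time_s: 19.8
tool_pos: [0.467, 0.0503, -0.0261]
orientation: [0.0, -0.028, 1.0, 0.0]
contact_force: [-2.2, 0.6, 16.7]
width: 0.0
finger_force: 8.5
```

True tip height is reported z + 25 mm. I regrasp with that correction.

Request:
carry_out([
  {"xyz": [0,0,-0.3],"spin": 0,"hand": -1},
  {"xyz": [0,-0.255,0],"spin": 0,"hand": -1},
  {"xyz": [0,0,0],"spin": 0,"hand": -1},
  {"xyz": [0,0,0],"spin": 0,"hand": -1},
  {"xyz": [0,0,0.13],"spin": 0,"hand": -1},
  {"xyz": [0,0,0.13],"spin": 0,"hand": -1},
  {"xyz": [0,0,0],"spin": 0,"hand": -1},
  {"xyz": [0,0,0],"spin": 0,"hand": 1},
  {"xyz": [0,0,0],"spin": 0,"hand": 1},
  {"xyz": [0,0,0],"spin": 0,"hand": 1},
  {"xyz": [0,0,0],"spin": 0,"hand": 1},
  {"xyz": [0,0,0],"spin": 0,"hand": 1},
  {"xyz": [0,0,0],"spin": 0,"hand": 1},
], squeeze=80)

```text
time_s: 21.42
tool_pos: [0.4703, -0.0009, -0.0184]
orientation: [0.001, -0.028, 1.0, -0.0]
contact_force: [0.0, 0.0, 8.2]
width: 0.0191
finger_force: 78.0
```

Request:
carry_out([
  {"xyz": [0,0,-0.1],"spin": 0,"hand": 1},
  {"xyz": [0,0,-0.15],"spin": 0,"hand": 1},
  {"xyz": [0,0,-0.2],"spin": 0,"hand": 1},
  {"xyz": [0,0,-0.15],"spin": 0,"hand": 1},
  {"xyz": [0,0,0],"spin": 0,"hand": 1},
  {"xyz": [-0.15,-0.023,0],"spin": 0,"hand": 1},
  {"xyz": [-0.15,-0.024,0],"spin": 0,"hand": 1},
  {"xyz": [-0.15,-0.024,0],"spin": 0,"hand": 1},
  {"xyz": [-0.15,-0.024,0],"spin": 0,"hand": 1},
  {"xyz": [-0.15,-0.024,0],"spin": 0,"hand": 1},
  {"xyz": [-0.15,-0.024,0],"spin": 0,"hand": 1},
  {"xyz": [0,0,0],"spin": 0,"hand": 1},
  {"xyz": [0,0,0],"spin": 0,"hand": 1},
])

```text
time_s: 23.05
tool_pos: [0.6492, -0.019, 0.0988]
orientation: [-0.002, -0.028, 1.0, 0.0]
contact_force: [-1.0, 0.9, -3.1]
width: 0.0194
finger_force: 78.9
```

Run:
```python
from cols import *
t=cap("top");s=cap("scene");w=cap("wrist")
a=cv2.resize(s["color"][165:295,285:415],(400,400),interpolation=cv2.INTER_CUBIC)
im=np.zeros((400,800,3),np.uint8);im[:,:400]=a;im[:,400:]=w["color"][:,120:520]
cv2.imwrite("pics/m2.png",np.clip(im*1.5,0,255).astype(np.uint8))
print(np.array(w["mtx"]).round(1).tolist(),-np.array(w["R"]).T@w["t"],np.array(w["R"]).round(3).tolist())
```

```text
[[309.7, 0.0, 320.5], [0.0, 309.7, 201.9], [0.0, 0.0, 1.0]] [ 0.57375546 -0.02272499  0.27003974] [[-0.056, 0.998, 0.0], [0.954, 0.054, 0.295], [0.294, 0.017, -0.956]]
```

View pics/m2.png

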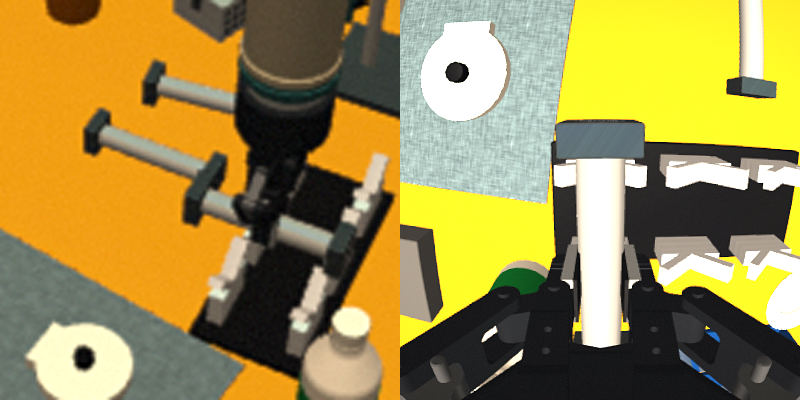

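Request:
carry_out([
  {"xyz": [-0.01,0,0.1],"spin": 0,"hand": 1},
  {"xyz": [0,0,0.06],"spin": 0,"hand": 1},
  {"xyz": [0,0,0.05],"spin": 0,"hand": 1},
  {"xyz": [0,0,0.04],"spin": 0,"hand": 1},
  {"xyz": [0,0,0.04],"spin": 0,"hand": 1},
  {"xyz": [0,0,0],"spin": 0,"hand": 1},
])

```text
time_s: 23.95
tool_pos: [0.6526, -0.019, 0.042]
orientation: [-0.001, -0.028, 1.0, 0.0]
contact_force: [-0.0, -0.0, -2.7]
width: 0.0188
finger_force: 78.9
```

Request:
carry_out([
  {"xyz": [0,0,0.025],"spin": 0,"hand": 1},
  {"xyz": [0,0,0.025],"spin": 0,"hand": 1},
  {"xyz": [0,0,0.015],"spin": 0,"hand": 1},
  {"xyz": [0,0,0],"spin": 0,"hand": 1},
])

```text
time_s: 24.45
tool_pos: [0.6529, -0.019, 0.0294]
orientation: [-0.0, -0.028, 1.0, 0.0]
contact_force: [0.5, 1.0, -2.9]
width: 0.0194
finger_force: 78.9
```

Request:
carry_out([
  {"xyz": [0,0,0.012],"spin": 0,"hand": 1},
  {"xyz": [0,0,0.01],"spin": 0,"hand": 1},
  {"xyz": [0,0,0],"spin": 0,"hand": 1},
])

```text
time_s: 24.82
tool_pos: [0.6535, -0.0193, 0.0269]
orientation: [0.001, -0.028, 1.0, 0.0]
contact_force: [-2.6, 0.3, 6.4]
width: 0.0192
finger_force: 80.3
```

Request:
carry_out([
  {"xyz": [0,0,0],"spin": 0,"hand": 0},
  {"xyz": [0,0,0],"spin": 0,"hand": 0},
  {"xyz": [0,0,0],"spin": 0,"hand": 0},
  {"xyz": [0,0,-0.1],"spin": 0,"hand": 0},
  {"xyz": [0,0,-0.2],"spin": 0,"hand": 0},
  {"xyz": [0,0,-0.2],"spin": 0,"hand": -1},
  {"xyz": [0,0,0],"spin": 0,"hand": -1},
])

```text
time_s: 25.7
tool_pos: [0.6561, -0.02, 0.1303]
orientation: [0.004, -0.028, 1.0, -0.0]
contact_force: [-0.3, -0.1, -0.4]
width: 0.0768
finger_force: 0.0
```

Run:
```python
from cols import *
c=cap("top");cols(c);cv2.imwrite("pics/t2.png",cv2.resize(c["color"][100:260,180:380],(800,640))[:600])
```

```text
(no output)
```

View pics/t2.png

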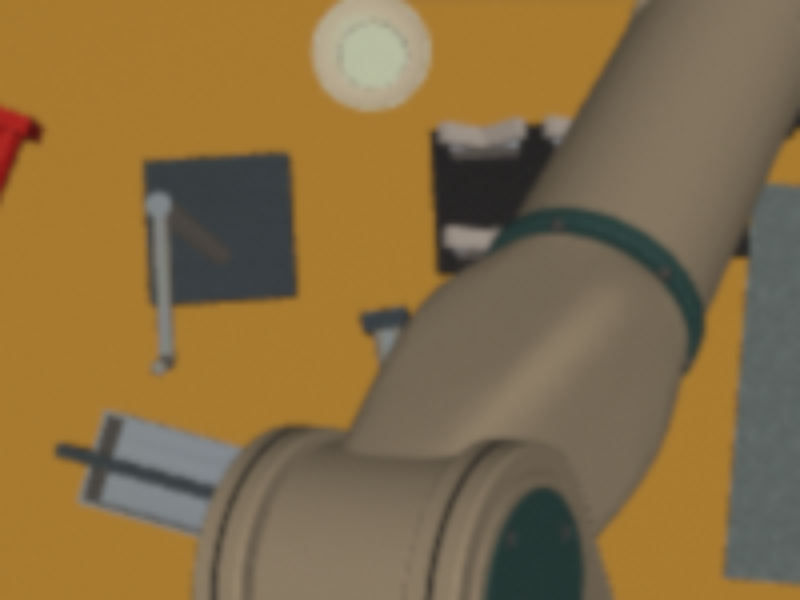

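The arm hides the columns from the top camera here (crop 500,350); the scene camera can measure the rest numerically.

```bash
cat > sc.py <<'E'
from h import *
import pickle
def bars(c):
    hsv=cv2.cvtColor(c["color"],cv2.COLOR_BGR2HSV)
    m=((hsv[...,1]<70)&(hsv[...,2]>80)).astype(np.uint8); k=np.zeros_like(m);k[175:300,290:420]=m[175:300,290:420]
    n,l,s,ce=cv2.connectedComponentsWithStats(k)
    for i in range(1,n):
        ys,xs=np.where(l==i)
        if s[i,4]<60: continue
        rc=cv2.minAreaRect(np.c_[xs,ys].astype(np.float32));e=np.sort(rc[1])
        if e[1]>3*e[0]:
            b=cv2.boxPoints(rc);j=np.linalg.norm(b[0]-b[1])>np.linalg.norm(b[1]-b[2])
            p,q=((b[0]+b[3])/2,(b[1]+b[2])/2) if j else ((b[0]+b[1])/2,(b[2]+b[3])/2)
            for z in(.022,):
                d=on(c,*p,z)-on(c,*q,z);d=d*np.sign(d[0])
                print(np.round(rc[0],1),on(c,*rc[0],z),"yaw",np.degrees(np.arctan2(d[1],d[0])).round(1),"L",np.linalg.norm(d).round(3))
E
python3 - <<'E'
from sc import *
bars(pickle.load(open("scene.pkl","rb")));print("now");bars(cap("scene"))
E
```

```text
[353.2 195.7] [0.4924 0.1958 0.022 ] yaw 8.0 L 0.11
[334.1 213.5] [0.477  0.0995 0.022 ] yaw 1.9 L 0.109
[369.5 234.3] [0.6043 0.0779 0.022 ] yaw -87.5 L 0.232
[394.6 243.8] [0.6812 0.0811 0.022 ] yaw -86.8 L 0.233
[313.7 235.3] [ 0.4671 -0.0052  0.022 ] yaw 3.6 L 0.109
now
[349.8 194.9] [0.4816 0.1936 0.022 ] yaw 7.9 L 0.089
[333.8 213.4] [0.4761 0.0993 0.022 ] yaw 2.3 L 0.111
```

Request:
carry_out([
  {"xyz": [0.21,0.163,0],"spin": 0,"hand": -1},
  {"xyz": [0.21,0.163,0],"spin": 0,"hand": -1},
  {"xyz": [0.21,0.163,0],"spin": 0,"hand": -1},
  {"xyz": [0.21,0.163,0],"spin": 0.01,"hand": -1},
  {"xyz": [0,0,0.2],"spin": 0,"hand": -1},
  {"xyz": [0,0,0],"spin": 0,"hand": -1},
  {"xyz": [0,0,0],"spin": 0,"hand": -1},
])

```text
time_s: 26.68
tool_pos: [0.4788, 0.1007, 0.0857]
orientation: [0.0, -0.011, 1.0, -0.0]
contact_force: [-0.2, 0.9, 0.4]
width: 0.0854
finger_force: 0.0
```

Request:
carry_out([
  {"xyz": [0,0.008,0.2],"spin": 0,"hand": -1},
  {"xyz": [0,0,0.16],"spin": 0,"hand": -1},
  {"xyz": [0,0,0.1],"spin": 0,"hand": -1},
  {"xyz": [0,0,0.06],"spin": 0,"hand": -1},
  {"xyz": [0,0,0],"spin": 0,"hand": -1},
  {"xyz": [0,0,0],"spin": 0,"hand": 1},
  {"xyz": [0,0,0],"spin": 0,"hand": 1},
  {"xyz": [0,0,0],"spin": 0,"hand": 1},
  {"xyz": [0,0,0],"spin": 0,"hand": 1},
  {"xyz": [0,0,0],"spin": 0,"hand": 1},
  {"xyz": [0,0,0],"spin": 0,"hand": 1},
], squeeze=80)

```text
time_s: 28.05
tool_pos: [0.4783, 0.1033, -0.018]
orientation: [0.0, -0.012, 1.0, 0.0]
contact_force: [-0.4, -0.4, 5.9]
width: 0.0193
finger_force: 78.0
```

Request:
carry_out([
  {"xyz": [0,0,-0.1],"spin": 0,"hand": 1},
  {"xyz": [0,0,-0.15],"spin": 0,"hand": 1},
  {"xyz": [0,0,-0.2],"spin": 0,"hand": 1},
  {"xyz": [0,0,-0.15],"spin": 0,"hand": 1},
  {"xyz": [0,0,0],"spin": 0,"hand": 1},
  {"xyz": [-0.1425,-0.042,0],"spin": 0,"hand": 1},
  {"xyz": [-0.1425,-0.042,0],"spin": 0,"hand": 1},
  {"xyz": [-0.1425,-0.042,0],"spin": 0,"hand": 1},
  {"xyz": [-0.1425,-0.042,0],"spin": 0,"hand": 1},
  {"xyz": [-0.1425,-0.042,0],"spin": 0,"hand": 1},
  {"xyz": [-0.1425,-0.043,0],"spin": -0.007,"hand": 1},
  {"xyz": [0,0,0],"spin": 0,"hand": 1},
  {"xyz": [0,0,0],"spin": 0,"hand": 1},
  {"xyz": [0,0,0],"spin": 0,"hand": 1},
])

```text
time_s: 29.8
tool_pos: [0.6488, 0.0576, 0.1004]
orientation: [-0.001, -0.023, 1.0, 0.0]
contact_force: [-0.3, -0.3, -3.9]
width: 0.0193
finger_force: 78.9
```

Request:
carry_out([
  {"xyz": [-0.008,-0.004,0.1],"spin": 0,"hand": 1},
  {"xyz": [0,0,0.08],"spin": 0,"hand": 1},
  {"xyz": [0,0,0.06],"spin": 0,"hand": 1},
  {"xyz": [0,0,0.05],"spin": 0,"hand": 1},
  {"xyz": [0,0,0.04],"spin": 0,"hand": 1},
  {"xyz": [0,0,0.015],"spin": 0,"hand": 1},
  {"xyz": [0,0,0],"spin": 0,"hand": 1},
])

```text
time_s: 30.68
tool_pos: [0.652, 0.0562, 0.0323]
orientation: [0.0, -0.023, 1.0, 0.0]
contact_force: [0.5, -0.9, -3.6]
width: 0.0191
finger_force: 78.9
```

Request:
carry_out([
  {"xyz": [0,0,0.015],"spin": 0,"hand": 1},
  {"xyz": [0,0,0.012],"spin": 0,"hand": 1},
  {"xyz": [0,0,0],"spin": 0,"hand": 1},
])

```text
time_s: 31.05
tool_pos: [0.6522, 0.0565, 0.0273]
orientation: [0.0, -0.023, 1.0, 0.0]
contact_force: [-0.1, 1.5, 0.0]
width: 0.0193
finger_force: 79.4
```

Request:
carry_out([
  {"xyz": [0,0,0.003],"spin": 0,"hand": 0},
  {"xyz": [0,0,0],"spin": 0,"hand": 0},
  {"xyz": [0,0,0],"spin": 0,"hand": 0},
  {"xyz": [0,0,-0.1],"spin": 0,"hand": 0},
  {"xyz": [0,0,-0.2],"spin": 0,"hand": 0},
  {"xyz": [0,0,-0.2],"spin": 0,"hand": -1},
  {"xyz": [0,-0.3,0],"spin": 0,"hand": -1},
  {"xyz": [0,-0.3,0],"spin": 0,"hand": -1},
  {"xyz": [0,0,0],"spin": 0,"hand": -1},
  {"xyz": [0,0,0],"spin": 0,"hand": -1},
])

```text
time_s: 32.3
tool_pos: [0.6577, -0.0634, 0.1273]
orientation: [0.001, -0.023, 1.0, 0.0]
contact_force: [0.2, 1.0, -0.3]
width: 0.0853
finger_force: 0.0
```

Run:
```python
from sc import *
from cols import cols
bars(cap("scene"));cols(cap("top"))
```

```text
[346.2 193.9] [0.4697 0.192  0.022 ] yaw 7.9 L 0.066
```

Request:
carry_out([
  {"xyz": [0.126,0.226,0],"spin": 0,"hand": -1},
  {"xyz": [0.126,0.226,0],"spin": 0,"hand": -1},
  {"xyz": [0.126,0.226,0],"spin": 0,"hand": -1},
  {"xyz": [0.126,0.226,0],"spin": 0,"hand": -1},
  {"xyz": [0.126,0.226,0],"spin": 0,"hand": -1},
  {"xyz": [0.126,0.226,0],"spin": -0.034,"hand": -1},
  {"xyz": [0,0,0.2],"spin": 0,"hand": -1},
  {"xyz": [0,0,0],"spin": 0,"hand": -1},
  {"xyz": [0,0,0],"spin": 0,"hand": -1},
])

```text
time_s: 33.52
tool_pos: [0.4946, 0.2, 0.0872]
orientation: [0.001, -0.076, 0.997, -0.0]
contact_force: [-0.0, 0.5, 0.2]
width: 0.0853
finger_force: 0.0
```

Request:
carry_out([
  {"xyz": [0,0.004,0.2],"spin": 0,"hand": -1},
  {"xyz": [0,0,0.16],"spin": 0,"hand": -1},
  {"xyz": [0,0,0.1],"spin": 0,"hand": -1},
  {"xyz": [0,0,0.065],"spin": 0,"hand": -1},
  {"xyz": [0,0,0],"spin": 0,"hand": -1},
  {"xyz": [0,0,0],"spin": 0,"hand": 1},
  {"xyz": [0,0,0],"spin": 0,"hand": 1},
  {"xyz": [0,0,0],"spin": 0,"hand": 1},
  {"xyz": [0,0,0],"spin": 0,"hand": 1},
  {"xyz": [0,0,0],"spin": 0,"hand": 1},
  {"xyz": [0,0,0],"spin": 0,"hand": 1},
], squeeze=80)

```text
time_s: 34.9
tool_pos: [0.494, 0.2008, -0.0179]
orientation: [0.0, -0.077, 0.997, 0.0]
contact_force: [-0.8, -0.5, 6.2]
width: 0.0191
finger_force: 78.0
```

Request:
carry_out([
  {"xyz": [0,0,-0.1],"spin": 0,"hand": 1},
  {"xyz": [0,0,-0.15],"spin": 0,"hand": 1},
  {"xyz": [0,0,-0.2],"spin": 0,"hand": 1},
  {"xyz": [0,0,-0.15],"spin": 0,"hand": 1},
  {"xyz": [0,0,0],"spin": 0.034,"hand": 1},
  {"xyz": [-0.152,-0.076,0],"spin": 0,"hand": 1},
  {"xyz": [-0.152,-0.076,0],"spin": 0,"hand": 1},
  {"xyz": [-0.152,-0.076,0],"spin": 0,"hand": 1},
  {"xyz": [-0.152,-0.076,0],"spin": 0,"hand": 1},
  {"xyz": [-0.152,-0.076,0],"spin": 0,"hand": 1},
  {"xyz": [0,0,0],"spin": 0,"hand": 1},
  {"xyz": [0,0,0],"spin": 0,"hand": 1},
  {"xyz": [0,0,0],"spin": 0,"hand": 1},
])

```text
time_s: 36.52
tool_pos: [0.6477, 0.1333, 0.101]
orientation: [-0.001, -0.024, 1.0, 0.0]
contact_force: [0.0, -0.6, -3.1]
width: 0.0197
finger_force: 78.7
```

Request:
carry_out([
  {"xyz": [-0.004,-0.006,0.1],"spin": 0,"hand": 1},
  {"xyz": [0,0,0.08],"spin": 0,"hand": 1},
  {"xyz": [0,0,0.06],"spin": 0,"hand": 1},
  {"xyz": [0,0,0.05],"spin": 0,"hand": 1},
  {"xyz": [0,0,0.04],"spin": 0,"hand": 1},
  {"xyz": [0,0,0.015],"spin": 0,"hand": 1},
  {"xyz": [0,0,0],"spin": 0,"hand": 1},
])

```text
time_s: 37.4
tool_pos: [0.65, 0.131, 0.0324]
orientation: [0.0, -0.023, 1.0, 0.0]
contact_force: [0.3, 0.9, -2.4]
width: 0.019
finger_force: 78.7
```

Request:
carry_out([
  {"xyz": [0,0,0.015],"spin": 0,"hand": 1},
  {"xyz": [0,0,0.013],"spin": 0,"hand": 1},
  {"xyz": [0,0,0],"spin": 0,"hand": 1},
  {"xyz": [0,0,0],"spin": 0,"hand": 0},
  {"xyz": [0,0,0],"spin": 0,"hand": 0},
  {"xyz": [0,0,0],"spin": 0,"hand": 0},
  {"xyz": [0,0,-0.1],"spin": 0,"hand": 0},
  {"xyz": [0,0,-0.25],"spin": 0,"hand": 0},
  {"xyz": [0,0,-0.25],"spin": 0,"hand": 0},
  {"xyz": [0,0,-0.25],"spin": 0,"hand": 0},
  {"xyz": [0,0,-0.3],"spin": 0,"hand": 0},
  {"xyz": [0.16,0.22,0],"spin": 0,"hand": 0},
  {"xyz": [0.16,0.22,0],"spin": 0,"hand": 0},
  {"xyz": [0.16,0.22,0],"spin": 0,"hand": 0},
  {"xyz": [0.16,0.22,0],"spin": 0,"hand": 0},
  {"xyz": [0.16,0.22,0],"spin": 0,"hand": 0},
  {"xyz": [0.16,0.22,0],"spin": 0,"hand": 0},
  {"xyz": [0,0,0],"spin": 0,"hand": 0},
])

```text
time_s: 39.65
tool_pos: [0.4419, 0.3909, 0.2572]
orientation: [-0.001, -0.028, 1.0, 0.001]
contact_force: [-0.1, -0.7, -0.2]
width: 0.043
finger_force: 0.0
```

Run:
```python
from h import *
s=r.observe();print(s["q"].round(2))
c=cap("scene");t=cap("top")
a=cv2.resize(c["color"][100:300,280:430],(420,560),interpolation=cv2.INTER_CUBIC);b=cv2.resize(t["color"][110:260,280:380],(373,560),interpolation=cv2.INTER_CUBIC)
cv2.imwrite("pics/m3.png",np.clip(np.hstack([a,b])*1.5,0,255).astype(np.uint8))
```

```text
[-1.24  0.59  0.78  1.64 -0.46  1.1   1.3 ]
```

View pics/m3.png

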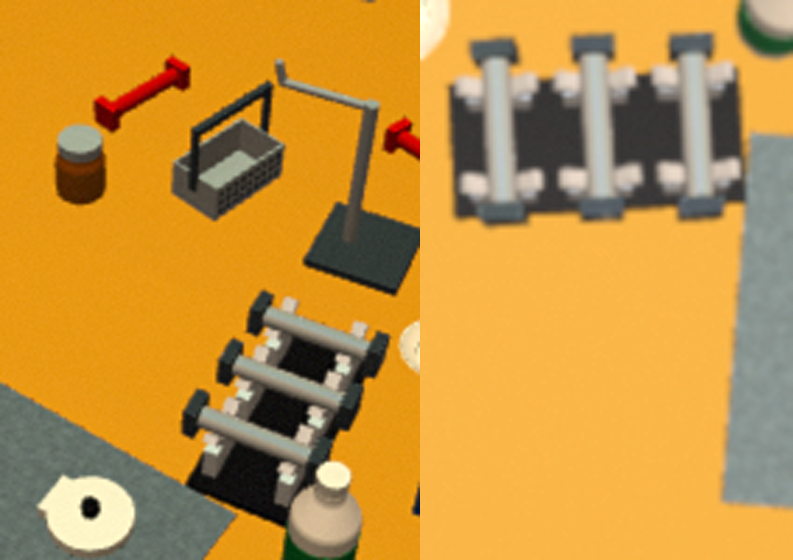

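All three columns lie seated in the notches (right crop 500,130; 597,130; 692,130). Now the basket.

Request:
carry_out([
  {"xyz": [0,0,0],"spin": 0.055,"hand": 0},
  {"xyz": [0,0,0],"spin": 0.055,"hand": 0},
  {"xyz": [0,0,0],"spin": 0.055,"hand": 0},
  {"xyz": [0,0,0],"spin": 0.055,"hand": 0},
  {"xyz": [0,0,0],"spin": 0.055,"hand": 0},
  {"xyz": [0,0,0],"spin": 0.055,"hand": 0},
  {"xyz": [0,0,0],"spin": 0.055,"hand": 0},
  {"xyz": [0,0,0],"spin": 0.055,"hand": 0},
  {"xyz": [0,0,0],"spin": 0.055,"hand": 0},
  {"xyz": [0,0,0],"spin": 0.055,"hand": 0},
  {"xyz": [0,0,0],"spin": 0.05,"hand": 0},
  {"xyz": [0,0,0],"spin": 0,"hand": 0},
  {"xyz": [0,0,0],"spin": 0,"hand": 0},
])

```text
time_s: 41.38
tool_pos: [0.4466, 0.3849, 0.2572]
orientation: [0.0, 0.795, 0.607, 0.0]
contact_force: [-0.5, -0.0, 0.1]
width: 0.0424
finger_force: 0.0
```

Run:
```python
from h import *
s=r.observe();q=s["orientation"];p=s["tool_pos"]
print(p,q.round(4));a,b=q[1],q[2];ang=np.degrees(np.arctan2(2*a*b,a*a-b*b));print("xang",ang)
w=cap("wrist");cv2.imwrite("pics/w1.png",w["color"])
R=np.array(w["R"]);t=np.array(w["t"]);M=w["mtx"]
def pw(X):
    c=R@np.array(X)+t;th=np.arctan2(np.hypot(c[0],c[1]),c[2]);ph=np.arctan2(c[1],c[0]);return np.round([M[0][2]+M[0][0]*th*np.cos(ph),M[1][2]+M[1][1]*th*np.sin(ph)],1)
print([pw(X).tolist() for X in([.456,.425,.115],[.421,.29,.115],[.438,.357,.115])], pw([.503,.327,.222]))
```

```text
[0.44660541 0.38487549 0.25724234] [0.000e+00 7.949e-01 6.067e-01 3.000e-04]
xang 74.70923537394648
[[319.4, 143.0], [321.0, 266.1], [319.9, 209.2]] [410.2 267.3]
```

View pics/w1.png

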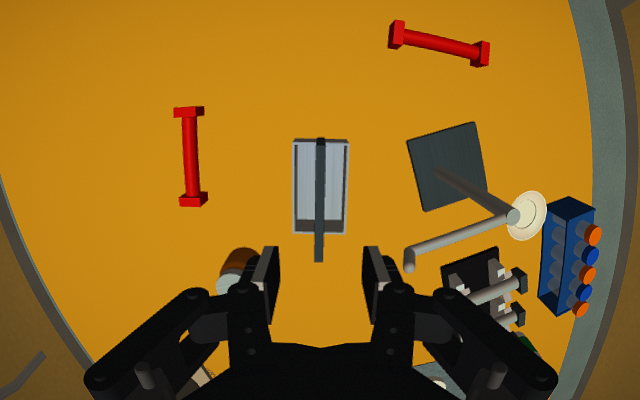

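The bar is at (319,140)-(319,262) and the hook tip at (409,265), both matching the predictions within 4 px. I descend and grip.

Request:
carry_out([
  {"xyz": [0,0,0.22],"spin": 0,"hand": 0},
  {"xyz": [0,0,0.22],"spin": 0,"hand": 0},
  {"xyz": [0,0,0.2],"spin": 0,"hand": 0},
  {"xyz": [0,0,0.15],"spin": 0,"hand": 0},
  {"xyz": [0,0,0.13],"spin": 0,"hand": 0},
  {"xyz": [0,0,0],"spin": 0,"hand": 0},
  {"xyz": [0,0,0],"spin": 0,"hand": 1},
  {"xyz": [0,0,0],"spin": 0,"hand": 1},
  {"xyz": [0,0,0],"spin": 0,"hand": 1},
  {"xyz": [0,0,0],"spin": 0,"hand": 1},
  {"xyz": [0,0,0],"spin": 0,"hand": 1},
], squeeze=80)

```text
time_s: 42.8
tool_pos: [0.4466, 0.3861, 0.0742]
orientation: [-0.0, 0.795, 0.607, 0.001]
contact_force: [-1.7, -0.8, 6.8]
width: 0.0079
finger_force: 78.6
```

Request:
carry_out([
  {"xyz": [0,0,-0.06],"spin": 0,"hand": 1},
  {"xyz": [0,0,-0.06],"spin": 0,"hand": 1},
  {"xyz": [-0.027,-0.1,0],"spin": 0,"hand": 1},
  {"xyz": [-0.027,-0.1,0],"spin": 0,"hand": 1},
  {"xyz": [0,0,0],"spin": -0.035,"hand": 1},
  {"xyz": [0,0,0],"spin": -0.035,"hand": 1},
  {"xyz": [0,0,0],"spin": -0.035,"hand": 1},
  {"xyz": [0,0,-0.13],"spin": 0,"hand": 1},
  {"xyz": [0,0,-0.13],"spin": 0,"hand": 1},
  {"xyz": [0,0,-0.14],"spin": 0,"hand": 1},
  {"xyz": [0,0,-0.135],"spin": 0,"hand": 1},
  {"xyz": [0,0,0],"spin": 0,"hand": 1},
  {"xyz": [0,0,0],"spin": 0,"hand": 1},
])

```text
time_s: 44.42
tool_pos: [0.4037, 0.3859, 0.2031]
orientation: [-0.0, 0.685, 0.729, -0.0]
contact_force: [-0.1, 0.2, -2.0]
width: 0.008
finger_force: 78.3
```

Run:
```python
from h import *
s=r.observe();q=s["orientation"];p=s["tool_pos"]
a,b=q[1],q[2];ang=np.arctan2(2*a*b,a*a-b*b);print(p,"xang",np.degrees(ang),s["width"])
xh=np.array([np.cos(ang),np.sin(ang)]);yh=np.array([xh[1],-xh[0]]);d=np.array([.549,.360])-p[:2]
print("tool shares",d@xh/.2,d@yh/.2)
c=cap("scene");w=cap("wrist")
a=cv2.resize(c["color"][40:220,300:440],(350,450),interpolation=cv2.INTER_CUBIC)
cv2.imwrite("pics/m4.png",np.clip(np.hstack([a,cv2.resize(w["color"][:,140:540],(450,450))])*1.5,0,255).astype(np.uint8))
```

```text
[0.40368251 0.38588809 0.20311372] xang 93.57064966423667 0.008025631241671058
tool shares -0.17444053133518148 0.7171155353135407
```

View pics/m4.png

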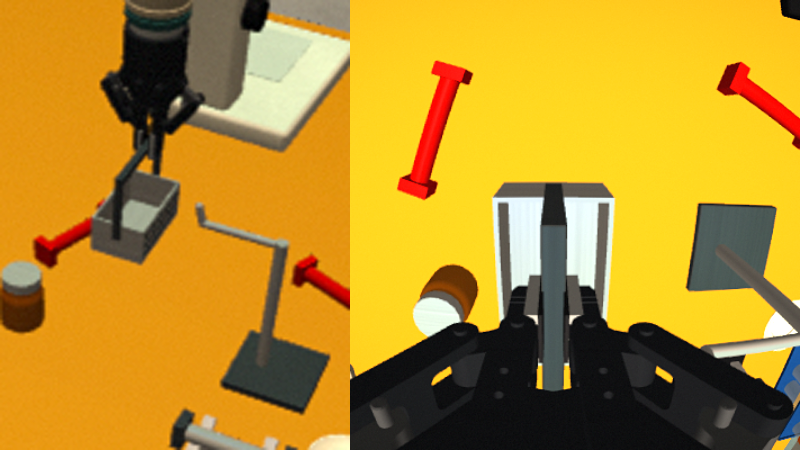

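The basket is held level (left crop 135,215; wrist view 555,260), clear of the hook tip (200,210). I line it up and slide it on.

Request:
carry_out([
  {"xyz": [-0.087,0,-0.005],"spin": 0,"hand": 1},
  {"xyz": [-0.087,0,0],"spin": 0,"hand": 1},
  {"xyz": [0,0,0],"spin": 0,"hand": 1},
  {"xyz": [0,0.08,0],"spin": 0,"hand": 1},
  {"xyz": [0,0.08,0],"spin": 0,"hand": 1},
  {"xyz": [0,0.08,0],"spin": 0,"hand": 1},
  {"xyz": [0,0.08,0],"spin": 0,"hand": 1},
  {"xyz": [0,0.07,0],"spin": 0,"hand": 1},
  {"xyz": [0,0.07,0],"spin": 0,"hand": 1},
  {"xyz": [0,0,0],"spin": 0,"hand": 1},
])

```text
time_s: 45.78
tool_pos: [0.4996, 0.3565, 0.2047]
orientation: [0.0, 0.685, 0.728, 0.0]
contact_force: [-0.3, -0.3, -2.0]
width: 0.0076
finger_force: 78.3
```

Request:
carry_out([
  {"xyz": [0,0.07,0],"spin": 0,"hand": 1},
  {"xyz": [0,0.07,0],"spin": 0,"hand": 1},
  {"xyz": [0,0.06,0],"spin": 0,"hand": 1},
  {"xyz": [0,0.045,0],"spin": 0,"hand": 1},
  {"xyz": [0,0,0],"spin": 0,"hand": 1},
  {"xyz": [0,0,0.05],"spin": 0,"hand": 1},
  {"xyz": [0,0,0.05],"spin": 0,"hand": 1},
  {"xyz": [0,0,0.03],"spin": 0,"hand": 1},
  {"xyz": [0,0,0],"spin": 0,"hand": 1},
])

```text
time_s: 46.9
tool_pos: [0.5467, 0.36, 0.1779]
orientation: [-0.0, 0.685, 0.729, -0.001]
contact_force: [0.2, -0.5, -1.4]
width: 0.0078
finger_force: 78.3
```

Request:
carry_out([
  {"xyz": [0,0,0.015],"spin": 0,"hand": 1},
  {"xyz": [0,0,0.015],"spin": 0,"hand": 1},
  {"xyz": [0,0,0.01],"spin": 0,"hand": 1},
  {"xyz": [0,0,0],"spin": 0,"hand": 1},
])

```text
time_s: 47.4
tool_pos: [0.5472, 0.36, 0.1706]
orientation: [-0.0, 0.685, 0.729, -0.0]
contact_force: [-1.0, -0.1, -1.9]
width: 0.0084
finger_force: 78.3
```

Request:
carry_out([
  {"xyz": [0,0,0.01],"spin": 0,"hand": 1},
  {"xyz": [0,0,0.007],"spin": 0,"hand": 1},
  {"xyz": [0,0,0],"spin": 0,"hand": 1},
  {"xyz": [0,0,0],"spin": 0,"hand": 1},
])

```text
time_s: 47.9
tool_pos: [0.5477, 0.3601, 0.1687]
orientation: [0.0, 0.685, 0.729, 0.001]
contact_force: [-1.5, 0.5, 5.5]
width: 0.0082
finger_force: 79.4
```

Request:
carry_out([
  {"xyz": [0,0,0],"spin": 0,"hand": 0.6},
  {"xyz": [0,0,0],"spin": 0,"hand": 0.5},
  {"xyz": [0,0,0],"spin": 0,"hand": 0.3},
  {"xyz": [0,0,0],"spin": 0,"hand": 0.2},
  {"xyz": [0,0,0],"spin": 0,"hand": 0.2},
  {"xyz": [0,0,-0.05],"spin": 0,"hand": 0.2},
  {"xyz": [0,0,-0.1],"spin": 0,"hand": 0.2},
  {"xyz": [0,0,-0.2],"spin": 0,"hand": 0.2},
  {"xyz": [0,0,-0.25],"spin": 0,"hand": 0.2},
  {"xyz": [0,0,-0.25],"spin": 0,"hand": 0.2},
  {"xyz": [0,0,0],"spin": 0,"hand": 0.2},
  {"xyz": [0,0,0],"spin": 0,"hand": 0.2},
])

```text
time_s: 49.4
tool_pos: [0.5472, 0.3599, 0.338]
orientation: [-0.0, 0.685, 0.729, 0.0]
contact_force: [-0.3, -0.4, -0.5]
width: 0.034
finger_force: 0.0
```

Run:
```python
from h import *
s=r.observe();print(s["tool_pos"],s["contact_force"])
def look():
    w=cap("scene");h=cv2.cvtColor(w["color"],cv2.COLOR_BGR2HSV)
    m=np.zeros(h.shape[:2],np.uint8);m[90:215,330:430]=((h[...,1]<140)|(h[...,2]<50))[90:215,330:430]
    print("area",m.sum(),np.array(np.where(m)).mean(1));return w,m
w,m=look()
for X in([.551,.330,.21],[.547,.39,.21],[.555,.27,.21],[.551,.330,.095],[.547,.39,.15],[.555,.27,.15]):
    u,v=proj(w,X);print(X,u,v,w["color"][int(v),int(u)])
for row in m[90:215:4,330:430:2]:print("".join(".#"[x] for x in row))
```

```text
[0.54719236 0.35988367 0.33800956] [-0.32001495 -0.43685895 -0.49034105]
area 2537 [160.57745369 399.01418999]
[0.551, 0.33, 0.21] 394.6 129.9 [35 38 31]
[0.547, 0.39, 0.21] 401.2 119.2 [35 36 28]
[0.555, 0.27, 0.21] 387.6 141.2 [16 17 16]
[0.551, 0.33, 0.095] 390.5 159.6 [79 92 90]
[0.547, 0.39, 0.15] 398.9 135.0 [42 48 52]
[0.555, 0.27, 0.15] 385.5 157.2 [15 16 15]
.........................#####################....
...............................#############......
......................................#####.......
..................................................
..................................................
..................................................
..................................................
...................................##.............
........................##........###.............
.........................#.......###..............
..........................#######..#..............
.............................#########............
............................#########..####.......
...........................###############........
................
[... 201 characters left out ...]
.........##############..###.........
......................############....##..........
..........................#######.....##..........
...................................#####..........
..................................###########.....
.................................#################
...............................###################
..............................###################.
..............................##################..
....................................###########...
.........................................#####....
.....................###..#.......................
....................########......................
....................###########...................
```

Request:
carry_out([
  {"xyz": [0,0,0],"spin": 0,"hand": 0.2},
  {"xyz": [0,0,0],"spin": 0,"hand": 0.2},
  {"xyz": [0,0,0],"spin": 0,"hand": 0.2},
  {"xyz": [0,0,0],"spin": 0,"hand": 0.2},
  {"xyz": [0,0,0],"spin": 0,"hand": 0.2},
  {"xyz": [0,0,0],"spin": 0,"hand": 0.2},
  {"xyz": [0,0,0],"spin": 0,"hand": 0.2},
  {"xyz": [0,0,0],"spin": 0,"hand": 0.2},
])

```text
time_s: 50.45
tool_pos: [0.5473, 0.36, 0.3373]
orientation: [-0.0, 0.685, 0.729, -0.0]
contact_force: [0.5, 0.6, -0.2]
width: 0.034
finger_force: 0.0
```

Run:
```python
from h import *
w=cap("scene");h=cv2.cvtColor(w["color"],cv2.COLOR_BGR2HSV)
m=((h[...,1]<140)|(h[...,2]<50))[90:215,330:430];print(m.sum(),np.array(np.where(m)).mean(1)+[90,330])
# columns: expected flange (dark) and bar (light) pixels
for n,(x,y) in{"s1":(.6535,-.019),"s2":(.652,.0565),"s3":(.65,.131)}.items():
    out=[]
    for k in(-.063,-.03,0,.03,.063):
        u,v=proj(w,[x+k,y+.047*k,.073]);out.append(int(w["color"][int(round(v)),int(round(u))].max()))
    print(n,out)
t=cap("top");g=t["color"].astype(int)
m=np.zeros(g.shape[:2],np.uint8);m[150:255,362:512]=((g.min(2)>110)&(g[...,2]-g[...,0]>5))[150:255,362:512]
n,l,s,ce=cv2.connectedComponentsWithStats(m)
for i in range(1,n):
    if s[i,4]>100:print(s[i],on(t,*ce[i],.017))
```

```text
2537 [160.59361451 398.99290501]
s1 [39, 107, 108, 108, 40]
s2 [41, 111, 114, 111, 40]
s3 [38, 114, 111, 112, 40]
[381 169  28  30 635] [ 0.5411 -0.1416  0.017 ]
[422 196  28  31 646] [ 0.4561 -0.2615  0.017 ]
[469 205  29  30 649] [ 0.4309 -0.4001  0.017 ]
```

The basket is steady on the hook, the columns are in their notches and the plates lie flat on the mat, so I hand the job in.

```bash
python3 -c "
from rig import ticket
print(ticket.job_done())"
```

```text
the job is handed in; nothing more can be done
None
```

The job is handed in at about 51 s: in the last images all three plates lie knob up on the mat, all three columns sit in the cradle notches, and the basket hangs still on the hook; no verdict was shown.

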